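Close the tube incubator and start it

TASK

The tube incubator has been left with its tray out and its lid up: with the fingertips, gently push the tray fully home, then push the lid down until it is fully shut, and then press the green start button on the control box and let it go. Do not touch the tubes or press the red button, pick nothing up, and leave the control box and the other things on the bench where they stand.

Things in the scene. Friction and masses are not known exactly. Their poses are not given: they have to be found in the camera images.
- incubator: white tube incubator housing, fixed to the table, 180 mm deep (x), 220 mm wide (y), 100 mm high, open at the top and front. Origin: centre of its underside, on the table. Its own x axis points away from its front to its back; it may be turned up to 0.2 rad about the vertical. Nothing of it can be lifted.
- tray (a joint): how far the tube tray stands out of the front of the incubator, in m: 0 fully home (stopped there), up to 0.100. It slides along the incubator's own x axis (home is towards +x) with about 2.5 N of friction and stays where left.
- tray_front (a point): middle of the top edge of the outer face of the tray's grey front plate. The plate is 220 mm wide, 14 mm thick, from 16 to 90 mm above the table, with a blue bar on its face; this point is at z = 90 mm. With the tray home, the outer face stands 14 mm in front of the housing, 104 mm from the incubator's origin.
- tubes: blue block with fifteen capped glass tubes, built into the tray behind its front plate (10 mm gap, tops at 87 mm above the table, lower than the plate). Not to be touched. Same origin and axes as the tray: with the tray home, 16 mm above the incubator's origin.
- lid (a joint): opening angle of the lid, rad: 0 shut, starts half open at 0.8 to 1.1; hinged along the back top edge of the housing. A stiff hinge: it stays where left, and takes about 3 N at the free edge to push down.
- lid_hinge (a point): middle of the hinge line, on the incubator's own y axis direction, 82 mm behind the incubator's origin and 100 mm above the table. The lid frame: at angle a, the lid runs from here 172 mm along (-cos a, sin a) in the incubator's x, z.
- lid_edge (a point): middle of the free front edge of the lid's upper face (172 mm from the hinge). Lid: white frame with an amber window, 220 mm wide, 10 mm thick, its upper face 11 mm off the hinge line; a blue bar marks the 50 mm wide solid strip along the free edge, where it is to be pushed. When open, the upper face looks up and towards the back. Shut, the upper face is 111 mm above the table.
- timer: loose grey control box, 90 mm (x) by 130 mm (y), 30 mm high, 0.8 kg, with the green start and the red stop button on top, 68 mm apart. Origin: centre of its underside. It stands left or right in front of the incubator.
- start_top (a point): centre of the top of the green start button (28 mm across, 52 mm above the table, in a black ring 44 mm across whose top is at 42 mm) on the control box; pressed straight down, by the fingertips
- start (a joint): travel of the green start button, m: 0 released, 0.006 fully down (4 N); it springs back
- stop_top (a point): centre of the top of the red stop button, the same as the green one
- stop (a joint): travel of the red stop button, m: 0 released, 0.006 fully down; to be left alone
- swab_jar: bystander, loose: clear round jar, 90 mm across, 95 mm tall; origin at the centre of its underside
- amber_bottle: bystander, loose: small amber bottle with a black cap, 44 mm across, 85 mm tall; origin at the centre of its underside
- marker: bystander, loose: black marker pen with a blue end, 125 mm long, 18 mm thick, lying on the table; origin at the centre of its underside
- blue_rack: bystander, loose: blue 100 x 150 mm block rack with two orange balls, 62 mm tall; origin at the centre of its underside
- rod_jar: bystander, loose: amber glass jar 90 mm across and 105 mm tall, with clear rods standing in it up to 170 mm; origin at the centre of its underside
There are look-alikes about, which are no part of the job. Of the things like the timer, leave any that is yellow; of the rest the larger one is meant.

How it is judged:
By the outcome, as a careful person would: the job done as asked, in the order asked, and still so for the second after the job is handed in, with the robot touching nothing.
It also fails if it takes over 58 s, if anything falls off the work surface, if the arm or the gripper's body presses on something with over 40 N, if the wrist force passes 120 N, or if a joint passes its speed limit or range.

ROBOT

A 6-joint arm with a two-finger parallel gripper is mounted at the origin on the work surface. World frame = base frame: x ahead of the robot, y to its left, z up, the work surface at z = 0. Lengths are in m, angles in rad, forces in N, time in s.
With the tool pointing down it reaches from about 0.325 to 0.925 m from the base axis. Payload 3.1 kg.
Tool frame: the origin (TCP) lies at the very end of the fingers, on their centre line; the grasp point (between the pads) lies 19 mm behind it (r.grasp_offset is the z of the grasp point in the tool frame, in m); z points along the fingers, y is the line along which they close (so a half turn about z gives the same grasp; the last joint's range is limited). The gripper opens to 85 mm and grips with 20 to 120 N. Pads are 22 mm wide; open, the fingers measure 114 mm over their backs; the gripper's body (76 mm by 85 mm) begins 54 mm behind the grasp point. The pads swing forward as they close: fully open they stand 13 mm farther back than shut.
Start: joints at [1.088, 0.217, 1.613, -0, 1.311, -0.112], TCP at [0.226, 0.583, 0.231] pointing down, gripper open.
Joint ranges: [-2.75, 2.75], [-0.78, 2.1], [0.31, 2.55], [-1.13, 4.27], [0.13, 2.63], [-2.58, 2.58]. Speed limits (rad/s): [2.79, 2.79, 3.14, 3.14, 3.14, 3.14].

INTERFACE

Orientations are given as a 3x3 rotation matrix whose columns are the frame's x, y, z axes.
In Python, from cell import monitor, cams, workorder, finder, r gives the robot as it stands.
- The arm moves only by the tool carry_out, never from a script. Its argument "series" is text: rows parted by semicolons, each of 7 numbers parted by spaces: the shift along the tool's x, y, z in units of 50 mm (1.0 is 50 mm), then the turn, a rotation vector about the tool's x, y, z in units of 5 degrees (1.0 is 5 degrees), then the opening, from 0 (shut) to 1 (fully open). A call has exactly 10 rows; each row shifts and turns the commanded pose from where the row before left it, along the tool's axes as they then stand; what a row does not reach is not made up. A row lasts 1/10 s, in which the tool goes at most 50 mm and 8.59 degrees, less where a joint would pass 70% of its speed; a pose out of reach is approached as far as the arm can. A call is refused whole if a number of a shift passes 1 or a number of a turn 1, either way. A call with a gripper value outside its range is refused whole. The fingers move at their own pace and stop on an object; "squeeze" is the grip in N (left out, the last holds). Time passes only in rows, so rows that do not move let the fingers close, or fill a call up. It gives the time, the measured TCP pose, the force, the opening and the grip force at its end, in the units of the state.
- monitor.state(): the state, without advancing time (a new reading comes with each control period).
- cams.read_camera(name): name is "scene" or "side" or "wrist"; returns the picture (400x640x3 uint8, red, green, blue); there is no depth.
- cams.camera_model(name): a dict with "fov_y" (degrees; the focal length in pixels is half the picture's height over the tangent of half this angle, whatever the lens; pixels are square), "cx", "cy" (the principal point, pixels), "cam_to_world" (4x4, takes a point from camera to world coordinates); the wrist camera has in their place "mount" (4x4, takes a point from camera to tool coordinates, whose origin is the TCP and whose axes are the flange's). Camera axes: x right, y down, z forward; pixel columns grow to the right and rows downward; lengths in m; the calibration is good to about 2 mm. The wrist camera is an equidistant fisheye: a pixel r from the principal point sees the ray r / f radians off the axis. A picture is of the moment at which its call begins: read the wrist's pose just before it. camera_model takes no time and is no camera call.
- workorder.sign_off(): hands the job in; it is judged then, once.
Trained networks look in the newest picture that a camera, given by its name, has taken for a name from the list of things; names that differ only in an ending like _2 or _b are one class to them, and where a whole thing is asked for, a point or a joint stands for the part that bears it (a point fixed in the world has none). Each returns a list of dicts, best first, with "confidence" (0 to 1); they miss things now and then, are a little off and sometimes report something else, mostly with a low value. They report only what shows in the picture. A call takes as long as a camera call. They do not tell look-alikes from the thing itself.
- finder.look_for(camera, thing): "xy" ([column, row] in pixels, amid what is visible of it).
The state is a dict: "clock": time; "joints": joint angles; "qvel": joint speeds; "joint_efforts": joint torques, N m; "position": TCP position; "ee_rot": TCP orientation; "force": force on the tool from outside, world axes, zero at the start; "moment": the same for the moment, N m; "gripper_width": finger opening in m; "finger_force": force on a finger pad.
Only numpy, scipy, OpenCV 4.12 (cv2) and the standard library are available. Lean on these libraries where they do the work, as an engineer would, in place of code of your own. Each camera call takes 0.05 s, during which the arm holds its last target. There are 200 camera calls.

## Working session

There is one attempt and no reset: what is moved stays moved. The work goes in short steps, Python scripts to look and compute and a tool call to move; the robot and the scene stay as the last step left them, time stands still between calls to the robot, and variables do not carry over. Pictures are saved under pics/ and viewed, at most 10 in all, crops included, and the job is handed in when it is done.

Besides the shell and the picture viewer there is one more tool, called after "Emit:" as name(argument=value, ...) on one line, values as JSON. carry_out: Moves the arm, as the interface text tells. Its arguments: {"type":"object","properties":{"series":{"type":"string"},"squeeze":{"type":"number"}},"required":["series"]}

```bash
mkdir -p pics; ls
cat > h.py <<'E'
import numpy as np, cv2
from cell import monitor, cams, workorder, finder, r
def snap(n,f):
    im=cams.read_camera(n); cv2.imwrite(f'pics/{f}.png',im[:,:,::-1]); return im
def ray(n,uv):
    m=cams.camera_model(n); f=200/np.tan(np.radians(m['fov_y'])/2)
    d=np.array([(uv[0]-m['cx'])/f,(uv[1]-m['cy'])/f,1.]); T=np.array(m['cam_to_world'])
    return T[:3,3],T[:3,:3]@d
def at_z(n,uv,z):
    o,d=ray(n,uv); return o+d*(z-o[2])/d[2]
def proj(n,p):
    m=cams.camera_model(n); f=200/np.tan(np.radians(m['fov_y'])/2)
    q=np.linalg.inv(np.array(m['cam_to_world']))@np.r_[p,1]; return np.array([m['cx']+f*q[0]/q[2],m['cy']+f*q[1]/q[2]])
E
python3 - <<'E'
from h import *
a=snap('scene','scene');b=snap('side','side')
for n in ['scene','side']:
    print(n,np.round(cams.camera_model(n)['cam_to_world'],2).tolist())
    for t in ['timer','start_top','stop_top','tray_front','lid_edge','lid_hinge','incubator']:
        try: print(t,[(np.round(d['xy']).tolist(),round(d['confidence'],2)) for d in finder.look_for(n,t)][:4])
        except Exception as e: print(t,e)
print(monitor.state()['clock'])
E
```

```text
pics
scene [[-0.92, 0.26, -0.29, 0.96], [0.39, 0.62, -0.68, 0.9], [0.01, -0.74, -0.67, 1.04], [0.0, 0.0, 0.0, 1.0]]
timer [([317.0, 164.0], 0.93), ([343.0, 147.0], 0.9), ([347.0, 224.0], 0.73), ([268.0, 142.0], 0.7)]
start_top [([324.0, 167.0], 0.6)]
stop_top [([316.0, 165.0], 0.16)]
tray_front [([344.0, 224.0], 0.78)]
lid_edge [([299.0, 218.0], 0.61)]
lid_hinge [([298.0, 212.0], 0.73)]
incubator [([316.0, 231.0], 0.95)]
side [[0.89, -0.27, 0.37, 0.06], [-0.45, -0.56, 0.69, -0.95], [0.02, -0.79, -0.62, 0.89], [0.0, 0.0, 0.0, 1.0]]
timer [([344.0, 286.0], 0.9), ([446.0, 340.0], 0.82), ([306.0, 338.0], 0.78), ([344.0, 287.0], 0.41)]
start_top [([434.0, 336.0], 0.66), ([338.0, 265.0], 0.56)]
stop_top [([345.0, 283.0], 0.68), ([464.0, 341.0], 0.66), ([236.0, 178.0], 0.65), ([315.0, 340.0], 0.48)]
tray_front [([305.0, 192.0], 0.87)]
lid_edge [([347.0, 137.0], 0.94)]
lid_hinge [([349.0, 138.0], 0.93)]
incubator [([329.0, 177.0], 0.56)]
0.8
```

View pics/scene.png

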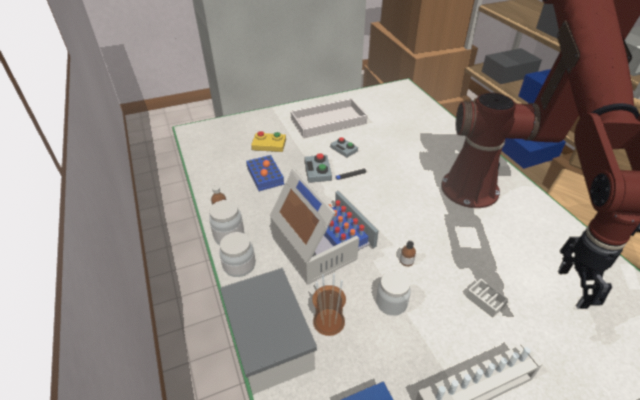

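View pics/side.png

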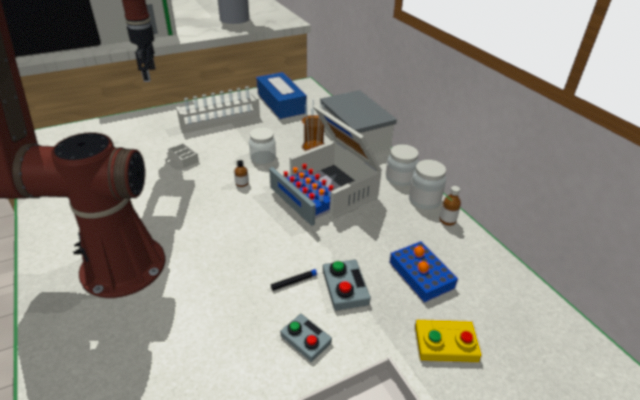

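The look-alikes in the side view are the large grey box (345,286) with green (338,267) and red (345,288), the small grey box (306,338), and the yellow box (447,340). I'm choosing the large grey one and checking it in a crop.

Run:
```python
import cv2,numpy as np
a=cv2.imread('pics/side.png')[90:330,230:410]; b=cv2.imread('pics/scene.png')[135:285,255:395]
cv2.imwrite('pics/c1.png',cv2.resize(a[:150],None,fx=4.4,fy=4,interpolation=2)[:600,:800] if 0 else cv2.resize(a[:145],None,fx=4,fy=4,interpolation=2))
cv2.imwrite('pics/c2.png',cv2.resize(b,None,fx=4,fy=4,interpolation=2))
from h import *
for n,f,box in [('side','side',(255,230,310,375)),('scene','scene',(148,300,182,335))]:
    im=cv2.imread(f'pics/{f}.png').astype(int); y0,x0,y1,x1=box; c=im[y0:y1,x0:x1]; B,G,R=c[...,0],c[...,1],c[...,2]
    for k,m in [('g',(G>R+25)&(G>B+15)),('r',(R>G+60)&(R>B+60))]:
        ys,xs=np.nonzero(m); uv=(xs.mean()+x0,ys.mean()+y0); print(n,k,len(xs),np.round(uv,1),np.round(at_z(n,uv,.049),3))
```

```text
side g 110 [337.7 265.7] [ 0.473 -0.277  0.049]
side r 117 [344.7 286.4] [ 0.456 -0.342  0.049]
scene g 36 [321.9 166.4] [ 0.476 -0.27   0.049]
scene r 30 [319.5 155.7] [ 0.459 -0.334  0.049]
```

View pics/c1.png

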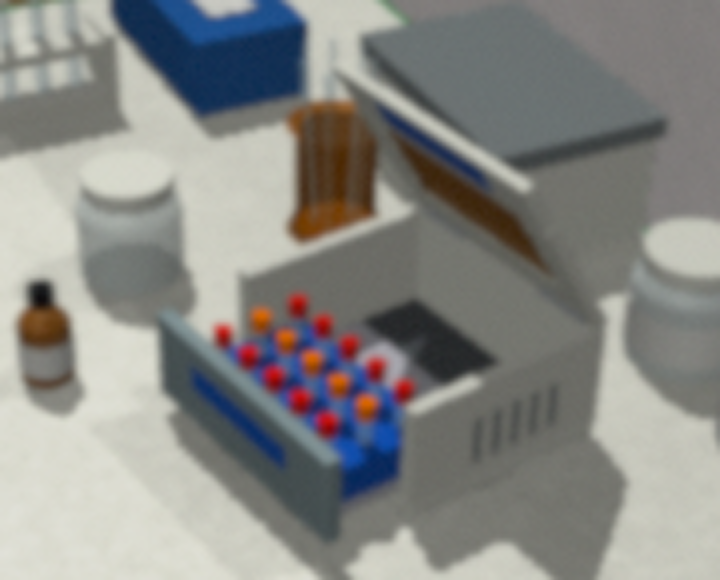

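View pics/c2.png

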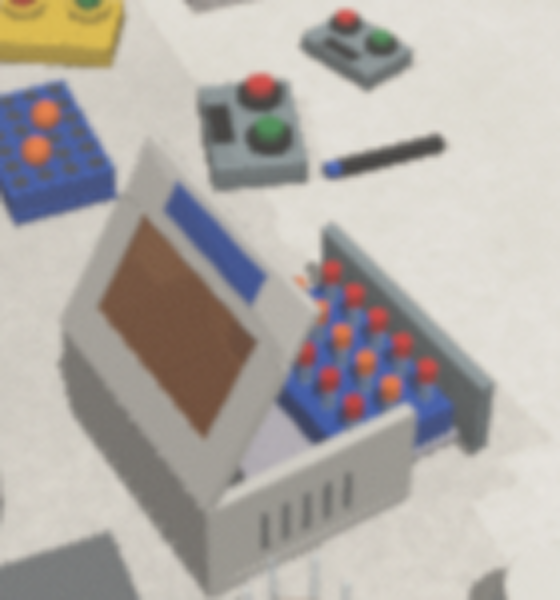

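The crop shows the larger grey box with green on its +y side (scene 322,166) and red on its -y side (320,156). The spacing comes out at 67 mm, as it should. Next I'm fitting the incubator pose from the corners.

```bash
cat > fit.py <<'E'
from h import *
from scipy.optimize import least_squares
def pts(p):
    x,y,w,t,a=p; c,s=np.cos(w),np.sin(w)
    W=lambda u,v,z: np.array([x+c*u-s*v,y+s*u+c*v,z])
    L=lambda v,n=.011: W(.082-.172*np.cos(a)+n*np.sin(a),v,.1+.172*np.sin(a)+n*np.cos(a))
    return W,L
S=lambda u,v:(230+u/4,90+v/4); C=lambda u,v:(255+u/4,135+v/4)
def res(p):
    W,L=pts(p); t=p[3]
    o=[('side',W(-.104-t,.11,.09),S(158,316)),('side',W(-.104-t,-.11,.09),S(332,464)),
     ('scene',W(-.104-t,-.11,.09),C(332,224)),('scene',W(-.104-t,.11,.09),C(492,383)),
     ('side',L(.11),S(338,66)),('side',L(-.11),S(532,184)),('scene',L(-.11),C(148,138)),('scene',L(.11),C(322,318)),
     ('scene',W(-.09,.11,.1),C(412,406)),('scene',W(.09,.11,0),C(212,595)),('side',W(-.09,-.11,0),S(410,535)),
     ('side',W(-.09,-.11,.1),S(406,412)),('side',W(-.09,.11,.1),S(243,275))]
    return np.concatenate([proj(n,q)-uv for n,q,uv in o])
E
python3 - <<'E'
from fit import *
f=least_squares(res,[.55,0,0,.08,.9],loss='soft_l1'); print(np.round(f.x,4)); print(np.round(f.fun.reshape(-1,2),1).tolist())
W,L=pts(f.x);t=f.x[3]
print('plate',W(-.104-t,0,.09),'home',W(-.104,0,.09),'lid',L(0),'shut front',W(-.09,0,.111),'back',W(.09,0,.1))
for n in ['swab_jar','amber_bottle','rod_jar']: print(n,[(np.round(at_z('side',d['xy'],.045),3)[:2].tolist(),round(d['confidence'],2)) for d in finder.look_for('side',n)][:3])
s=monitor.state();print(s['position'],np.round(s['ee_rot'],3).tolist(),s['gripper_width'],s['clock'])
E
```

```text
[0.637  0.0499 0.1776 0.0582 1.0112]
[[-0.4, -1.1], [-0.3, -0.2], [-1.1, -1.7], [-0.4, -1.3], [-1.2, -1.8], [-0.6, 0.3], [0.2, -2.1], [-1.6, -3.4], [0.5, 0.2], [-1.0, 0.8], [-0.2, -3.2], [2.2, 0.4], [-1.7, -1.4]]
plate [0.47737107 0.02121397 0.09      ] home [0.53460753 0.03148709 0.09      ] lid [0.63698857 0.04986302 0.25160409] shut front [0.54838733 0.03396037 0.111     ] back [0.72555619 0.06575964 0.1       ]
swab_jar [([0.513, 0.345], 0.62)]
amber_bottle [([0.379, 0.18], 0.61)]
rod_jar [([0.707, 0.333], 0.89)]
[0.22645452 0.58255338 0.23132076] [[-0.932, 0.362, 0.0], [0.362, 0.932, 0.0], [0.0, 0.0, -1.0]] 0.08542483364247565 0.95
```

Emit:
carry_out(series="0 -0.5 0 0 0 -0.9 0; 0 -0.8 0 0 0 -0.9 0; 0 -0.8 0 0 0 -0.9 0; 0 -0.8 0 0 0 -0.9 0; 0 -0.8 0 0 0 -0.9 0; 0 -0.8 0 0 0 -0.9 0; 0 -0.8 0 0 0 -0.9 0; 0 -0.9 0 0 0 0 0; 0 -0.9 0 0 0 0 0; 0 -0.6 0 0 0 0 0", squeeze=40)

```text
clock: 1.95
position: [0.2158, 0.2025, 0.2313]
ee_rot: [[-0.984, -0.178, 0.001], [-0.178, 0.984, -0.0], [-0.001, -0.0, -1.0]]
force: [1.2, 0.7, -0.6]
gripper_width: -0.0001
finger_force: 0.0
```

```bash
cat > to.py <<'E'
import sys
from h import *
x,y,w=.637,.0499,.1776
def go(W):  # remaining shift in tool units to world point
    s=monitor.state(); R=np.array(s['ee_rot']); d=R.T@(np.array(W)-s['position'])/.05
    yaw=np.degrees(np.arctan2(-R[1,0],-R[0,0])-w)
    print('shift',np.round(d,2),'yaw err',round(yaw,2),'pos',np.round(s['position'],4),'F',np.round(s['force'],1),s['clock'],s['gripper_width'])
def I(u,v,z): c,s=np.cos(w),np.sin(w); return [x+c*u-s*v,y+s*u+c*v,z]
if __name__=='__main__': 
    a=[float(q) for q in sys.argv[2:5]]; go(I(*a) if sys.argv[1]=='i' else a)
E
python3 to.py i -.223 0 .055
```

```text
shift [-3.28 -4.49  3.53] yaw err 0.06 pos [0.2158 0.2025 0.2313] F [ 1.2  0.7 -0.6] 1.95 -0.00013155693930842627
```

Emit:
carry_out(series="-0.5 -0.9 0 0 0 0 0; -0.6 -0.9 0 0 0 0 0; -0.6 -0.9 0 0 0 0 0; -0.6 -0.9 0 0 0 0 0; -0.5 -0.9 0 0 0 0 0; -0.5 0 0.6 0 0 0 0; 0 0 0.9 0 0 0 0; 0 0 0.9 0 0 0 0; 0 0 0.7 0 0 0 0; 0 0 0.4 0 0 0 0")

```text
clock: 2.95
position: [0.4055, 0.0236, 0.0533]
ee_rot: [[-0.984, -0.178, -0.005], [-0.178, 0.984, 0.001], [0.005, 0.002, -1.0]]
force: [-1.1, 0.4, -0.2]
gripper_width: -0.0001
finger_force: 0.0
```

```bash
python3 to.py i -.173 0 .055; python3 -c "
from h import *
snap('side','s2')
im=cv2.imread('pics/s2.png')[90:240,230:410];cv2.imwrite('pics/s2c.png',cv2.resize(im,None,fx=4,fy=4,interpolation=2))"
```

```text
shift [-1.19 -0.3  -0.04] yaw err 0.06 pos [0.4055 0.0236 0.0533] F [-1.1  0.4 -0.2] 2.95 -9.51851313942626e-05
```

View pics/s2c.png

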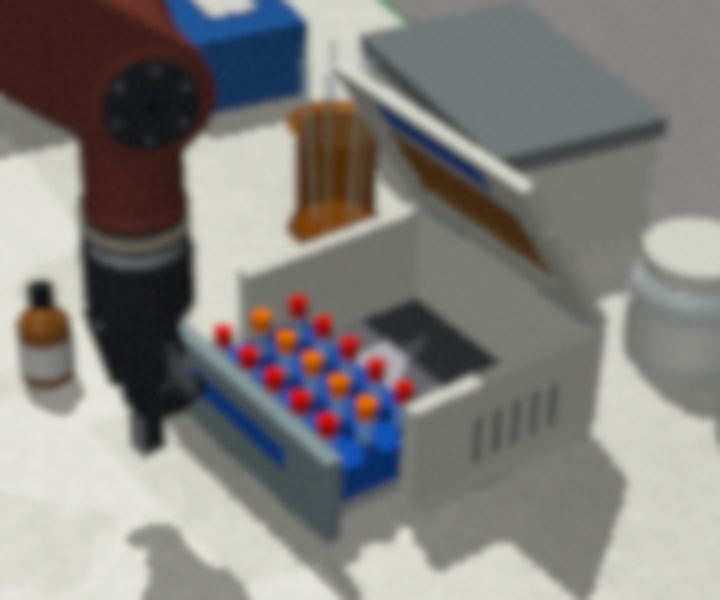

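The fingers stand about 60 mm in front of the plate, clear of everything (tips at crop 147,440). Next I approach and push gently.

Emit:
carry_out(series="-0.2 -0.1 0 0 0 0 0; -0.2 -0.1 0 0 0 0 0; -0.2 -0.1 0 0 0 0 0; -0.2 0 0 0 0 0 0; -0.1 0 0 0 0 0 0; -0.1 0 0 0 0 0 0; -0.1 0 0 0 0 0 0; -0.1 0 0 0 0 0 0; -0.1 0 0 0 0 0 0; -0.1 0 0 0 0 0 0")

```text
clock: 4.0
position: [0.4791, 0.0213, 0.0559]
ee_rot: [[-0.984, -0.178, -0.002], [-0.178, 0.984, -0.0], [0.002, 0.0, -1.0]]
force: [-2.7, -2.1, 1.8]
gripper_width: 0.0001
finger_force: 1.5
```

Emit:
carry_out(series="-0.1 0 0 0 0 0 0; -0.1 0 0 0 0 0 0; -0.1 0 0 0 0 0 0; -0.1 0 0 0 0 0 0; -0.1 0 0 0 0 0 0; -0.1 0 0 0 0 0 0; -0.1 0 0 0 0 0 0; 0 0 0 0 0 0 0; 0 0 0 0 0 0 0; 0 0 0 0 0 0 0")

```text
clock: 5.0
position: [0.5153, 0.0276, 0.057]
ee_rot: [[-0.984, -0.178, 0.003], [-0.178, 0.984, 0.0], [-0.003, -0.0, -1.0]]
force: [0.2, -0.2, 0.1]
gripper_width: 0.0001
finger_force: 0.0
```

```bash
python3 to.py i -.115 0 .055
```

```text
shift [-0.17  0.01  0.04] yaw err 0.07 pos [0.5153 0.0276 0.057 ] F [ 0.2 -0.2  0.1] 5.0 5.053305270203895e-05
```

Emit:
carry_out(series="-0.05 0 0 0 0 0 0; -0.05 0 0 0 0 0 0; -0.05 0 0 0 0 0 0; -0.02 0 0 0 0 0 0; -0.02 0 0 0 0 0 0; -0.02 0 0 0 0 0 0; -0.02 0 0 0 0 0 0; -0.02 0 0 0 0 0 0; 0 0 0 0 0 0 0; 0 0 0 0 0 0 0")

```text
clock: 6.0
position: [0.5227, 0.0291, 0.0556]
ee_rot: [[-0.984, -0.179, -0.009], [-0.179, 0.984, -0.001], [0.009, 0.0, -1.0]]
force: [-10.6, -3.7, 6.9]
gripper_width: -0.0001
finger_force: 5.4
```

Emit:
carry_out(series="-0.02 0 0 0 0 0 0; -0.02 0 0 0 0 0 0; -0.02 0 0 0 0 0 0; 0 0 0 0 0 0 0; 0 0 0 0 0 0 0; 0 0 0 0 0 0 0; 0 0 0 0 0 0 0; 0 0 0 0 0 0 0; 0 0 0 0 0 0 0; 0 0 0 0 0 0 0")

```text
clock: 7.0
position: [0.5225, 0.0292, 0.055]
ee_rot: [[-0.984, -0.179, -0.016], [-0.179, 0.984, -0.002], [0.016, 0.001, -1.0]]
force: [-16.9, -5.4, 13.0]
gripper_width: 0.0
finger_force: 8.8
```

The tray is home: it doesn't move under 17 N, and its position is within 1 mm of what I predicted. I'll retreat, rise and pass over the lid.

Emit:
carry_out(series="0.3 0 0 0 0 0 0; 0.7 0 0 0 0 0 0; 0.4 0 -0.4 0 0 0 0; 0 0 -0.9 0 0 0 0; 0 0 -0.9 0 0 0 0; 0 0 -0.9 0 0 0 0; 0 0 -0.9 0 0 0 0; 0 0 -0.9 0 0 0 0; 0 0 -0.4 0 0 0 0; 0 0 0 0 0 0 0")

```text
clock: 8.0
position: [0.4637, 0.0176, 0.3266]
ee_rot: [[-0.984, -0.178, 0.012], [-0.178, 0.984, -0.001], [-0.012, -0.003, -1.0]]
force: [-0.5, 0.8, -0.7]
gripper_width: -0.0001
finger_force: 0.0
```

```bash
python3 to.py i .065 0 .325
```

```text
shift [-4.83  0.02  0.09] yaw err 0.09 pos [0.4637 0.0176 0.3266] F [-0.5  0.8 -0.7] 8.0 -5.564989145089971e-05
```

Emit:
carry_out(series="-0.4 0 0 0 0 0 0; -0.8 0 0 0 0 0 0; -0.9 0 0 0 0 0 0; -0.9 0 0 0 0 0 0; -0.9 0 0 0 0 0 0; -0.9 0 0 0 0 0 0; 0 0 0.6 0 0 0 0; 0 0 0.6 0 0 0 0; 0 0 0.4 0 0 0 0; 0 0 0 0 0 0 0")

```text
clock: 9.0
position: [0.6933, 0.0607, 0.2333]
ee_rot: [[-0.984, -0.178, -0.012], [-0.178, 0.984, 0.001], [0.011, 0.003, -1.0]]
force: [0.1, -0.2, -0.1]
gripper_width: 0.0002
finger_force: 0.0
```

```bash
python3 to.py i .0225 0 .233; python3 -c "
from h import *
a=snap('scene','s3')[100:300,240:440,::-1];b=snap('side','s4')[40:240,230:430,::-1]
cv2.imwrite('pics/s3c.png',cv2.resize(np.hstack([a,b]),None,fx=2,fy=2,interpolation=2))"
```

```text
shift [ 0.7  -0.01  0.01] yaw err 0.08 pos [0.6933 0.0607 0.2333] F [ 0.1 -0.2 -0.1] 9.0 0.00018636693925959944
```

View pics/s3c.png

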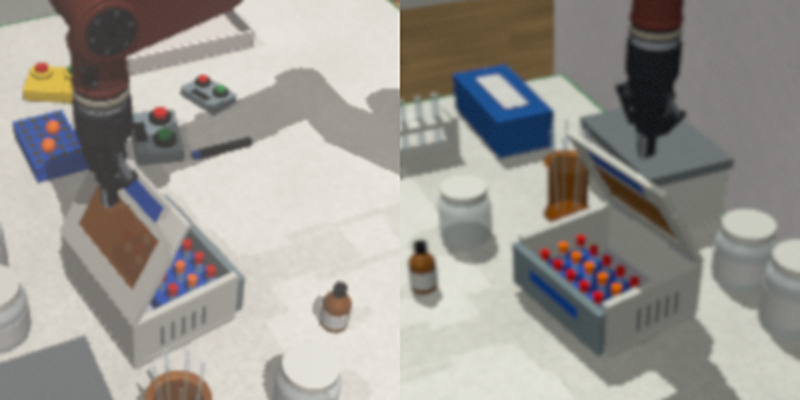

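Both views show the fingertips behind the lid with a gap, and the tray home. Next I push the lid along its arc.

Emit:
carry_out(series="0.2 0 0 0 0 0 0; 0.2 0 0 0 0 0 0; 0.2 0 0 0 0 0 0; 0.1 0 0 0 0 0 0; 0.13 0 0.09 0 0 0 0; 0.13 0 0.09 0 0 0 0; 0.13 0 0.09 0 0 0 0; 0.13 0 0.08 0 0 0 0; 0.11 0 0.11 0 0 0 0; 0.1 0 0.1 0 0 0 0")

```text
clock: 10.1
position: [0.6256, 0.0476, 0.2128]
ee_rot: [[-0.984, -0.178, -0.001], [-0.178, 0.984, -0.0], [0.001, 0.0, -1.0]]
force: [-0.1, 0.4, 2.7]
gripper_width: -0.0
finger_force: 1.4
```

Emit:
carry_out(series="0.11 0 0.11 0 0 0 0; 0.1 0 0.11 0 0 0 0; 0.08 0 0.13 0 0 0 0; 0.08 0 0.13 0 0 0 0; 0.08 0 0.13 0 0 0 0; 0.08 0 0.12 0 0 0 0; 0.06 0 0.14 0 0 0 0; 0.06 0 0.14 0 0 0 0; 0.05 0 0.14 0 0 0 0; 0.05 0 0.14 0 0 0 0")

```text
clock: 11.1
position: [0.5888, 0.041, 0.148]
ee_rot: [[-0.984, -0.178, -0.001], [-0.178, 0.984, -0.0], [0.001, 0.0, -1.0]]
force: [-0.3, -0.0, 2.4]
gripper_width: 0.0002
finger_force: 1.3
```

```bash
python3 to.py i -.057 0 .111
```

```text
shift [0.16 0.   0.74] yaw err 0.08 pos [0.5888 0.041  0.148 ] F [-0.3 -0.   2.4] 11.1 0.00020050700300467707
```

Emit:
carry_out(series="0.04 0 0.12 0 0 0 0; 0.03 0 0.12 0 0 0 0; 0.03 0 0.12 0 0 0 0; 0.02 0 0.12 0 0 0 0; 0 0 0.1 0 0 0 0; 0 0 0.06 0 0 0 0; 0 0 0.04 0 0 0 0; 0 0 0.04 0 0 0 0; 0 0 0.04 0 0 0 0; 0 0 0 0 0 0 0")

```text
clock: 12.1
position: [0.5838, 0.04, 0.1111]
ee_rot: [[-0.984, -0.178, 0.001], [-0.178, 0.984, 0.0], [-0.001, -0.0, -1.0]]
force: [-1.6, 0.4, 1.6]
gripper_width: 0.0003
finger_force: 1.2
```

Emit:
carry_out(series="0 0 0.03 0 0 0 0; 0 0 0.03 0 0 0 0; 0 0 0.03 0 0 0 0; 0 0 0.03 0 0 0 0; 0 0 0 0 0 0 0; 0 0 0 0 0 0 0; 0 0 0 0 0 0 0; 0 0 0 0 0 0 0; 0 0 0 0 0 0 0; 0 0 0 0 0 0 0")

```text
clock: 13.1
position: [0.584, 0.04, 0.1108]
ee_rot: [[-0.984, -0.178, -0.0], [-0.178, 0.984, -0.0], [0.001, -0.0, -1.0]]
force: [-12.7, -0.6, 27.2]
gripper_width: -0.0004
finger_force: 13.8
```

The lid is shut: tip at 111 mm, firm at 27 N. Lifting off and going above the green button.

Emit:
carry_out(series="0 0 -0.2 0 0 0 0; 0 0 -0.6 0 0 0 0; 0 0 -0.9 0 0 0 0; 0.4 -0.8 -0.4 0 0 0 0; 0.5 -0.9 0 0 0 0 0; 0.5 -0.9 0 0 0 0 0; 0.5 -0.9 0 0 0 0 0; 0.5 -0.9 0 0 0 0 0; 0.5 -0.9 0 0 0 0 0; 0.3 -0.5 0 0 0 0 0")

```text
clock: 14.1
position: [0.479, -0.2703, 0.2097]
ee_rot: [[-0.984, -0.175, 0.001], [-0.175, 0.984, -0.002], [-0.001, -0.002, -1.0]]
force: [1.3, 0.2, 0.2]
gripper_width: 0.0001
finger_force: 0.0
```

Run:
```python
from h import *
from to import go
s=monitor.state(); im=snap('wrist','w1')
m=cams.camera_model('wrist'); f=200/np.tan(np.radians(m['fov_y'])/2); M=np.array(m['mount']); R=np.array(s['ee_rot'])
print(np.round(M,3).tolist())
i=im.astype(int);r_,g,b=i[...,0],i[...,1],i[...,2]
for k,mk in [('g',(g>r_+25)&(g>b+15)),('r',(r_>g+60)&(r_>b+60))]:
    n,_,st,c=cv2.connectedComponentsWithStats(mk.astype(np.uint8))
    for j in range(1,n):
        if st[j,4]<25: continue
        v=np.array([c[j][0]-m['cx'],c[j][1]-m['cy']]); q=np.linalg.norm(v); th=q/f
        d=R@M[:3,:3]@np.r_[v/q*np.sin(th),np.cos(th)]; o=s['position']+R@M[:3,3]
        print(k,st[j,4],np.round(c[j]),np.round(o+d*(.050-o[2])/d[2],4))
go([.4745,-.273,.075])
```

```text
[[0.0, -0.964, -0.267, 0.067], [1.0, 0.0, 0.001, -0.001], [-0.001, -0.267, 0.964, -0.142], [0.0, 0.0, 0.0, 1.0]]
g 555 [ 20. 177.] [ 0.5426 -0.7064  0.05  ]
g 211 [242.   5.] [ 0.3145 -0.3775  0.05  ]
g 548 [315. 175.] [ 0.4741 -0.2754  0.05  ]
g 218 [ 94. 211.] [ 0.5627 -0.5438  0.05  ]
g 26 [633. 379.] [0.8932 0.779  0.05  ]
r 98 [198.  14.] [ 0.3268 -0.4237  0.05  ]
r 474 [254. 148.] [ 0.4567 -0.3397  0.05  ]
r 163 [ 81. 247.] [ 0.6226 -0.576   0.05  ]
shift [0.06 0.03 2.7 ] yaw err -0.18 pos [ 0.4779 -0.2734  0.2098] F [ 0.5 -2.2  0.9] 14.15 -4.123530761268492e-05
```

View pics/w1.png

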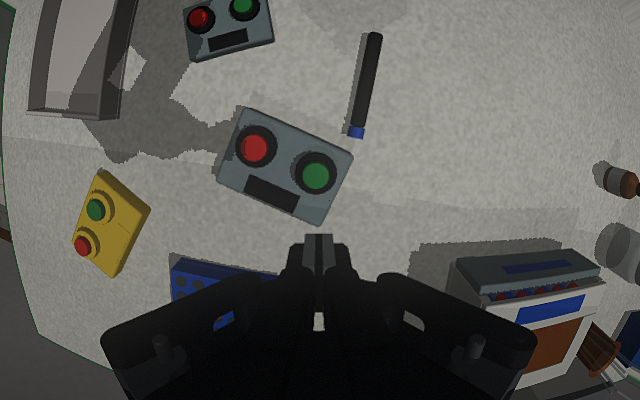

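The wrist view shows the green button at (315,175), at world (0.474,-0.275). That is 2 mm from the earlier estimate. The lid is shut and the tray in. Descending.

Emit:
carry_out(series="0.08 -0.02 0.3 0 0 0 0; 0 0 0.6 0 0 0 0; 0 0 0.6 0 0 0 0; 0 0 0.6 0 0 0 0; 0 0 0.4 0 0 0 0; 0 0 0.2 0 0 0 0; 0 0 0.1 0 0 0 0; 0 0 0 0 0 0 0; 0 0 0 0 0 0 0; 0 0 0 0 0 0 0")

```text
clock: 15.15
position: [0.4773, -0.2693, 0.0712]
ee_rot: [[-0.984, -0.178, 0.002], [-0.178, 0.984, -0.002], [-0.002, -0.002, -1.0]]
force: [0.7, 0.6, 0.5]
gripper_width: -0.0003
finger_force: 0.0
```

Emit:
carry_out(series="0 0 0.1 0 0 0 0; 0 0 0.1 0 0 0 0; 0 0 0.08 0 0 0 0; 0 0 0.04 0 0 0 0; 0 0 0.04 0 0 0 0; 0 0 0.04 0 0 0 0; 0 0 0.04 0 0 0 0; 0 0 0.02 0 0 0 0; 0 0 0 0 0 0 0; 0 0 0 0 0 0 0")

```text
clock: 16.15
position: [0.4761, -0.2685, 0.0469]
ee_rot: [[-0.984, -0.178, -0.0], [-0.178, 0.984, 0.0], [0.0, 0.0, -1.0]]
force: [-2.0, 1.3, 2.7]
gripper_width: 0.0001
finger_force: 1.7
```

Emit:
carry_out(series="0 0 0.02 0 0 0 0; 0 0 0.02 0 0 0 0; 0 0 0.02 0 0 0 0; 0 0 0.01 0 0 0 0; 0 0 0 0 0 0 0; 0 0 0 0 0 0 0; 0 0 0 0 0 0 0; 0 0 0 0 0 0 0; 0 0 0 0 0 0 0; 0 0 0 0 0 0 0")

```text
clock: 17.15
position: [0.4765, -0.2687, 0.0458]
ee_rot: [[-0.984, -0.178, -0.001], [-0.178, 0.984, 0.0], [0.001, 0.0, -1.0]]
force: [-6.7, 4.0, 17.4]
gripper_width: 0.0001
finger_force: 8.5
```

The button bottomed out at z = 45.8 mm with 17 N. Releasing it straight up.

Emit:
carry_out(series="0 0 -0.1 0 0 0 0; 0 0 -0.2 0 0 0 0; 0 0 -0.5 0 0 0 0; 0 0 -0.8 0 0 0 0; 0 0 -0.8 0 0 0 0; 0 0 -0.8 0 0 0 0; 0 0 -0.3 0 0 0 0; 0 0 0 0 0 0 0; 0 0 0 0 0 0 0; 0 0 0 0 0 0 0")

```text
clock: 18.15
position: [0.4748, -0.2676, 0.2153]
ee_rot: [[-0.984, -0.178, -0.004], [-0.178, 0.984, 0.003], [0.003, 0.004, -1.0]]
force: [0.3, 0.2, -0.2]
gripper_width: 0.0002
finger_force: 0.0
```

```bash
python3 -c "
from h import *
snap('wrist','w2')
b=snap('side','s5')[90:330,230:410,::-1];cv2.imwrite('pics/s5c.png',cv2.resize(b,None,fx=2.5,fy=2.5,interpolation=2))"
```

```text
(no output)
```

View pics/w2.png

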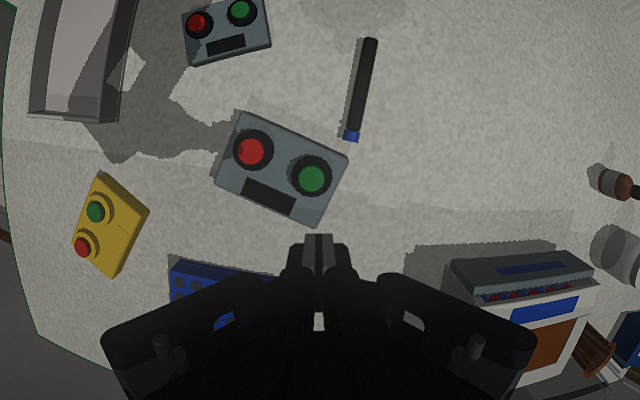

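View pics/s5c.png

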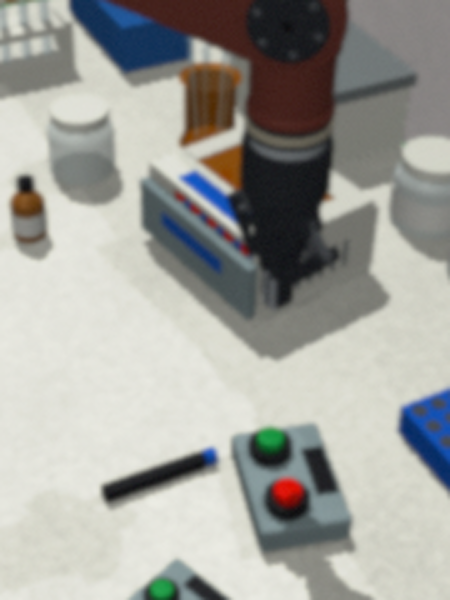

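The box hasn't moved, with green released at (270,440) and red untouched. The tray is home and the lid flat; the caps only show through the slot between plate and lid. The robot is clear of everything.

```bash
python3 -c "
from h import *
print(workorder.sign_off())"
```

```text
the job is handed in; nothing more can be done
None
```

The job is handed in at about 18 s of the 58 s allowed: the tray was pushed fully home, then the lid fully shut, then the green start button pressed and released, with nothing else touched as far as the pictures show.

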